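Clamp the solar cell and hold its shutter open at the mark

ROBOT

A 7-joint arm with a two-finger parallel gripper is mounted at the origin on the work surface. World frame = base frame: x ahead of the robot, y to its left, z up, the work surface at z = 0. Lengths are in mm, angles in rad, forces in N, time in s.
With the tool pointing down it reaches from about 400 to 850 mm from the base axis. Payload 10.4 kg.
Tool frame: the origin (TCP) lies between the finger pads; the fingertips stand 14 mm ahead of it and the grasp point (between the pads) lies 5 mm behind it; z points along the fingers, y is the direction in which the jaws open and shut (so a half turn about z gives the same grasp; the last joint's range is limited). The gripper opens to 85 mm and grips with 20 to 120 N. Pads are 22 mm wide; open, the fingers measure 114 mm over their backs; the gripper's body (76 mm by 85 mm) begins 54 mm behind the grasp point. The pads swing forward as they close: fully open they stand 13 mm farther back than shut.
Start: joints at [-1.24, 0.332, -0.065, 1.46, 0.022, 1.35, -0.088], TCP at [216.528, 586.315, 245.338] pointing down, gripper open.
Joint ranges: [-2.6, 2.6], [-0.5, 2.12], [-1.47, 1.34], [0.16, 2.42], [-1.27, 4.41], [0.06, 2.06], [-2.6, 2.6]. Speed limits (rad/s): [2.22, 2.22, 2.79, 2.79, 3.14, 3.14, 3.14].

INTERFACE

Orientations are given as a unit quaternion [x, y, z, w].
In Python, from station import telemetry, viewer, arm gives the robot as it stands.
- The arm moves only by the tool drive_tool, never from a script. Its argument "series" is a list of rows, each a list of 5 numbers: the shift along the tool's x, y, z in cm, then the turn about the tool's z in degrees, then the finger opening in cm, from 0 to 8.54. In form: [[tx, ty, tz, yaw, claw], ...]. A call has 1 to 8 rows; each row shifts and turns the commanded pose from where the row before left it, along the tool's axes as they then stand; what a row does not reach is not made up. A row lasts 1/10 s, in which the tool goes at most 50 mm and 8.59 degrees, less where a joint would pass 70% of its speed; a pose out of reach is approached as far as the arm can. A call is refused whole if a number of a shift passes 5 or a number of a turn 8.59, either way. A call with a gripper value outside its range is refused whole. The fingers move at their own pace and stop on an object; "newtons" is the grip in N (left out, the last holds). Time passes only in rows, so rows that do not move let the fingers close. It gives the time, the measured TCP pose, the force and the opening at its end, in the units of the state.
- telemetry.sense(): the state, without advancing time (a new reading comes with each control period).
- viewer.grab_frame(name): name is "side" or "top"; returns the picture (420x560x3 uint8, red, green, blue); there is no depth.
- viewer.camera_info(name): a dict with "vfov" (degrees; the focal length in pixels is half the picture's height over the tangent of half this angle, whatever the lens; pixels are square), "cx", "cy" (the principal point, pixels), "k1" (the pictures are not rectified: a ray, as slopes to the right and down, at radius r is drawn at 1 + k1 r^2 times it, then the intrinsics apply), "origin" and "attitude" of the camera in the world. Camera axes: x right, y down, z forward; pixel columns grow to the right and rows downward; lengths in mm; the calibration is good to about 2 mm. A picture is of the moment at which its call begins. camera_info takes no time and is no camera call.
- arm.sign_off(): hands the job in, once; it reports no verdict.
The state is a dict: "time_s": time; "qpos": joint angles; "joint_vel": joint speeds; "tau": joint torques, N m; "ee_pos": TCP position; "tool_rot": TCP orientation; "wrist_force": force on the tool from outside, world axes, zero at the start; "wrist_torque": the same for the moment, N m; "grip_width": opening from 0.0 (shut) to 1.0 (fully open).
Only numpy, scipy, OpenCV 4.12 (cv2) and the standard library are available. Lean on these libraries where they do the work, as an engineer would, in place of code of your own. Each camera call takes 0.05 s, during which the arm holds its last target.

TASK

First swing the raised clamp lever on the cell's socket down until it is fully shut, and only then pull the sprung telescoping rod out by its upright handle until its pointer lines up with the fin that marks the length. The program finishes while holding the rod there by the handle, still, against its spring: do not let go. Leave everything else on the bench where it stands.

Things in the scene. Friction and masses are not known exactly. Their poses are not given: they have to be found in the camera images.
- rig: Fixed solar-cell test rig: dark steel base 260 mm (x) by 215 mm (y -75 to +140), 12 mm thick. Origin on the table, z up. A steel tube lies along x at y = 0, axis 50 mm up; a sprung rod comes out of it towards -x. A black socket block (x -55 to +100, y +34 to +100, top 38 mm up) holds the flat dark cell; the clamp lever is on its +y side. Only the handle and the lever rise over 72 mm.
- rod (a joint): Pull-out of the telescoping rod, m: 0 = sprung fully in (start), grows as it is pulled along the rig's -x, stop at 0.090. Its spring pulls back with about 4.5 N at 0 and 0.9 N more per 10 mm; let go, it slides home. With it move the handle, the pointer and a flat aluminium shutter blade 50 mm up, over the cell (y +35 to +99, x -115 to +40 at the start).
- handle: Upright black paddle on the rod's outer end: 14 mm thick along the rig's x, 40 mm wide along its y, 62 mm tall. Origin: centre of its underside, 44 mm above the table (rig x = -176 mm, y = 0 with the rod in); top 106 mm above the table. Axes as the rig's.
- handle_grip (a point): Where to pinch the handle from above across its 14 mm: on its middle plane, 91 mm above the table, 15 mm below its top. It slides with the rod along the rig's -x at the same height. The rod's top is 56 mm up, so the fingers may reach down to 62 mm above the table.
- pointer (a point): Top centre of the pointer: an upright aluminium tab 5 mm thick along the rig's x, 16 mm wide, top 72 mm above the table, on a thin strip beside the tube (rig y = -42 mm, x = -27 mm with the rod in). Moves with the rod.
- mark: The length mark: a fixed upright aluminium fin 5 mm thick along the rig's x, 16 mm wide, 60 mm tall, on a 16 x 12 mm foot, beside the pointer's path (rig y = -60 mm, x from -97 to -62 mm, differs from run to run). Origin: centre of its underside, 12 mm above the table; top level with the pointer's. The rod is at length when pointer and fin have the same rig x.
- lever (a joint): Clamp lever angle, rad: 0 = fully shut, lying level along the rig's -x (end stop); grows as it is raised, 1.5 = upright (end stop). Turns about the rig's +y axis through lever_hinge. Starts raised, 0.8 to 1.35. A stiff hinge: it stays where it is left and takes about 1 N at its tip.
- lever_tip (a point): Middle of the black cross grip at the lever's free end (14 mm diameter, 28 mm long along the rig's y, y +110 to +138), 82 mm from the hinge; when shut 54 mm above the table at rig x = -4, y = +125 mm.
- lever_hinge (a point): On the lever's hinge axis, in the plane in which lever_tip swings: rig x = +78, y = +125 mm, 54 mm above the table. Fixed to the rig.
- meter: Bystander: grey handheld meter lying flat, 165 x 80 x 34 mm. Origin under its centre.
- car: Bystander: small model car, 120 x 88 x 58 mm. Origin under its centre.
- panel: Bystander: small solar panel leaning on a wooden foot 60 x 80 mm, about 110 mm tall. Origin under its foot.
- driver: Bystander: screwdriver lying on the table, 170 mm long. Origin under its middle.
- jar: Bystander: small glass jar, 44 mm diameter, 50 mm tall. Origin under its centre.
- tape: Bystander: roll of white tape lying flat, 76 mm diameter, 19 mm high. Origin under its centre.
- carton: Bystander: cardboard carton 85 x 60 x 40 mm. Origin under its centre.

How it is judged:
By the outcome, as a careful person would: the job done as asked, in the order asked, and still so for the second after the job is handed in, while the arm keeps its last pose, push and grip.
It also fails if it takes over 48 s, if anything falls off the work surface, if the arm or the gripper's body presses on something with over 40 N, if the wrist force passes 120 N, or if a joint passes its speed limit or range.

## Working session

There is one attempt and no reset: what is moved stays moved. The work goes in short steps, Python scripts to look and compute and a tool call to move; the robot and the scene stay as the last step left them, time stands still between calls to the robot, and variables do not carry over. Pictures are saved under pics/ and viewed, and the job is handed in when it is done.

Besides the shell and the picture viewer there is one more tool, called after "Emit:" in YAML: its name, and indented under it one key for each argument. drive_tool: Moves the arm, as the interface text tells. Its arguments: {"type":"object","properties":{"series":{"type":"array"},"newtons":{"type":"number"}},"required":["series"]}

```bash
ls; mkdir -p pics; python3 - <<'E'
from station import telemetry, viewer, arm
import cv2
for n in ("side","top"):
    print(n,viewer.camera_info(n))
    cv2.imwrite(f"pics/{n}0.png",viewer.grab_frame(n)[:,:,::-1])
print(telemetry.sense())
E
```

```text
pics
side {'vfov': 48.3301924761132, 'cx': 281.58664865394275, 'cy': 203.53776428837227, 'k1': -0.07006088647481748, 'origin': array([ 121.58609508, -572.81116202,  853.45871913]), 'attitude': array([ 0.88855915, -0.27810593,  0.11648591, -0.34576113])}
top {'vfov': 47.36598644872049, 'cx': 283.0453375375722, 'cy': 211.57160210802263, 'k1': -0.09249482308522823, 'origin': array([ 463.34348065,  -40.04926363, 1071.28908607]), 'attitude': array([ 0.71609567, -0.69733014,  0.01487086, -0.02676805])}
{'time_s': 0.1, 'qpos': array([-1.23957254,  0.33283621, -0.06472817,  1.4608214 ,  0.02164223,
        1.34987573, -0.08852458]), 'joint_vel': array([ 0.00100261, -0.00327873, -0.00021715, -0.00115262,  0.00259724,
       -0.00022086, -0.00061008]), 'tau': array([ 1.23432419e-03, -6.26746631e+01,  4.89530771e-02, -3.92427349e+01,
        1.63160643e-02,  6.99805445e-03, -1.90199984e-06]), 'ee_pos': array([216.45002673, 586.00865253, 244.59551562]), 'tool_rot': array([ 1.75975820e-01,  9.84394293e-01, -6.18185356e-04, -6.72558263e-05]), 'wrist_force': array([-0.27249919, -0.06721426,  0.11749948]), 'wrist_torque': array([ 0.02282156, -0.02695208, -0.01695563]), 'grip_width': 0.9993044742927775}
```

View pics/side0.png

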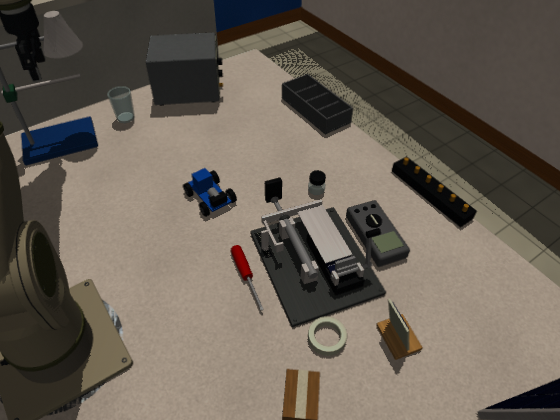

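View pics/top0.png

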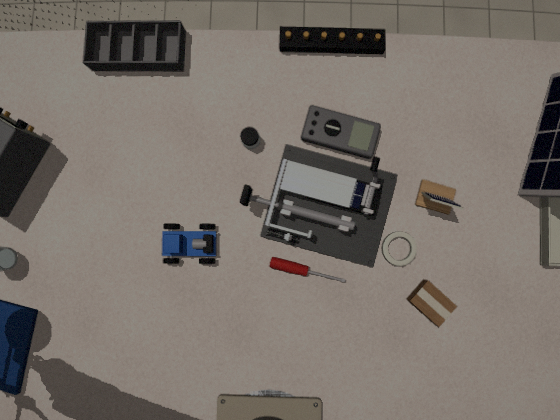

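The rig sits near top-view pixel (330,205), with the handle at (246,195), the lever grip at about (375,163) and the blue car at (190,243). I'll zoom in for detail.

```bash
python3 - <<'E'
import cv2
a=cv2.imread("pics/top0.png")[135:275,225:410]; cv2.imwrite("pics/top0z.png",cv2.resize(a,None,fx=4.2,fy=4.2,interpolation=cv2.INTER_CUBIC))
a=cv2.imread("pics/side0.png")[165:330,235:420]; a=cv2.convertScaleAbs(a,alpha=1.3); cv2.imwrite("pics/side0z.png",cv2.resize(a,None,fx=3.6,fy=3.6,interpolation=cv2.INTER_CUBIC))
E
```

```text
(no output)
```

View pics/top0z.png

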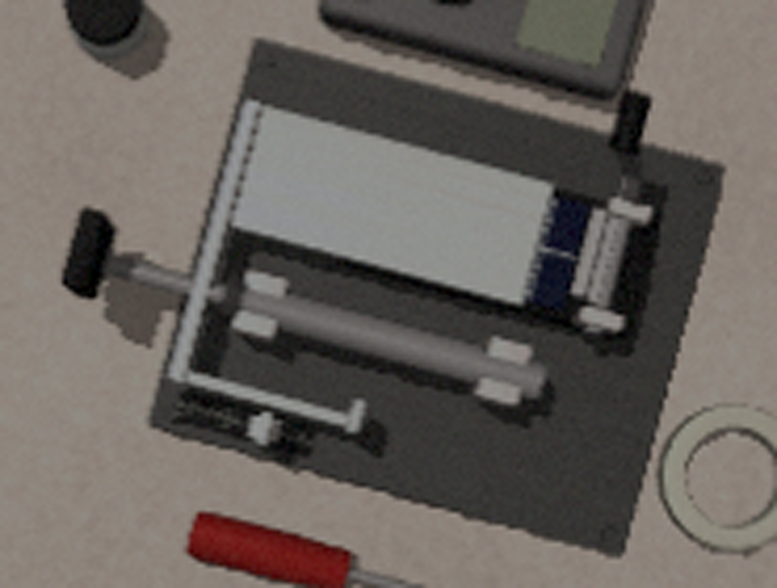

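View pics/side0z.png

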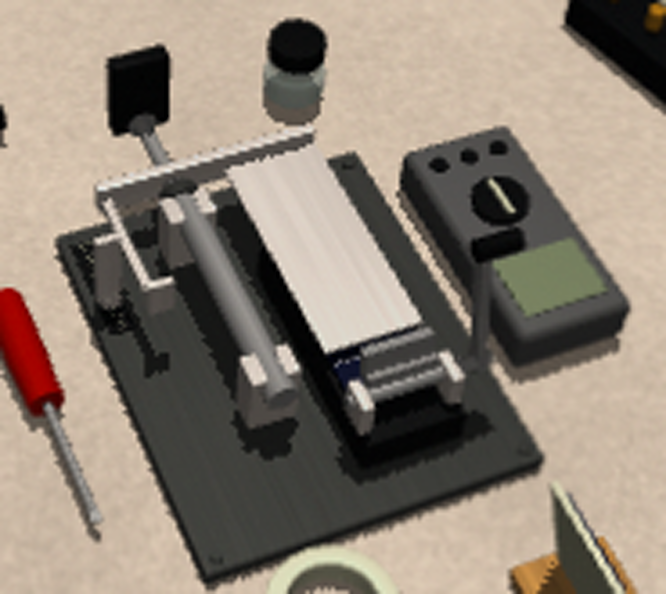

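```bash
cat > h.py <<'E'
import numpy as np, cv2
from scipy.spatial.transform import Rotation as R
from station import telemetry, viewer, arm
class Cam:
    def __init__(s,n):
        i=viewer.camera_info(n); s.f=210/np.tan(np.radians(i['vfov']/2)); s.c=np.array([i['cx'],i['cy']]); s.k=i['k1']
        s.o=np.array(i['origin']); s.R=R.from_quat(i['attitude']).as_matrix()
    def ray(s,p):
        d=(np.array(p,float)-s.c)/s.f; u=d.copy()
        for _ in range(30): u=d/(1+s.k*(u@u))
        v=s.R@np.array([u[0],u[1],1]); return v/np.linalg.norm(v)
    def plane(s,p,z):
        v=s.ray(p); return s.o+v*(z-s.o[2])/v[2]
    def proj(s,P):
        q=s.R.T@(np.array(P,float)-s.o); u=q[:2]/q[2]; return s.c+s.f*u*(1+s.k*(u@u))
top=Cam("top"); side=Cam("side")
def tri(pt,ps):
    A=[];b=[]
    for c,p in((top,pt),(side,ps)):
        v=c.ray(p);M=np.eye(3)-np.outer(v,v);A.append(M);b.append(M@c.o)
    A=np.vstack(A);b=np.hstack(b);x=np.linalg.lstsq(A,b,rcond=None)[0]
    return x,np.linalg.norm(A@x-b)
def fit(rp,wp):
    rp=np.array(rp,float);wp=np.array(wp)[:,:2];a=rp-rp.mean(0);b=wp-wp.mean(0)
    th=np.arctan2((a[:,0]*b[:,1]-a[:,1]*b[:,0]).sum(),(a*b).sum()); c,s_=np.cos(th),np.sin(th);M=np.array([[c,-s_],[s_,c]])
    t=wp.mean(0)-M@rp.mean(0); return th,M,t,(M@rp.T).T+t-wp
def tz(x,y): return (np.array([x,y])+.5)/4.2-.5+[225,135]
def sz(x,y): return (np.array([x,y])+.5)/3.6-.5+[235,165]
E
python3 - <<'E'
from h import *
np.set_printoptions(precision=1,suppress=True)
print(top.proj([216,586,245]),side.proj([216,586,245]))
rp=[(-130,140),(130,140),(130,-75),(-130,-75)]
T=[tz(*p) for p in((255,40),(722,165),(620,553),(152,425))]
S=[sz(*p) for p in((355,155),(542,460),(207,583),(60,240))]
wt=[top.plane(p,12) for p in T]; ws=[side.plane(p,12) for p in S]
for w in(wt,ws,wt+ws):
    th,M,t,r=fit(rp*(len(w)//4),w); print("yaw %.4f"%th,t); print(r)
g=lambda x,y,z:np.r_[M@[x,y]+t,z]
print("world handle",g(-176,0,91),"leverhinge",g(78,125,54))
for x in [(-176,0,106),(-27,-42,72),(78,125,54)]: print(x,(top.proj(g(*x))-[225,135])*4.2,(side.proj(g(*x))-[235,165])*3.6)
def rig(P): return np.r_[M.T@(P[:2]-t),P[2]]
# lever tip
P,e=tri(tz(630,122),sz(497,244)); print("tip",rig(P),P,e)
# handle top
P,e=tri(tz(96,212),sz(139,52)); print("handle top",rig(P),e)
print("ptr",rig(top.plane(tz(355,407),72)),"fin",rig(top.plane(tz(264,420),72)))
E
```

```text
[-55.1 364.1] [38.5 70.1]
yaw -1.8091 [ 511.8 -114.7]
[[ 1.7  1. ]
 [ 0.9 -1.8]
 [-1.6 -2.1]
 [-0.9  2.9]]
yaw -1.8139 [ 509.9 -116.9]
[[ 1.4  0.3]
 [ 1.4 -3.1]
 [-0.2  0.8]
 [-2.6  2. ]]
yaw -1.8115 [ 510.9 -115.8]
[[ 0.9 -0.5]
 [-0.5 -3.2]
 [-2.8 -2.9]
 [-1.6  2. ]
 [ 2.2  1.8]
 [ 2.7 -1.8]
 [ 1.   1.6]
 [-2.   3. ]]
world handle [552.8  55.1  91. ] leverhinge [ 613.7 -221.4   54. ]
(-176, 0, 106) [ 83.9 249.7] [137.6  57.6]
(-27, -42, 72) [356.4 416.1] [159.9 283.8]
(78, 125, 54) [639.2 154.5] [492.4 356.1]
tip [ 57.7 123.9 135.4] [ 617.4 -201.4  135.4] 0.3978785543463573
handle top [-179.    10.9  106.4] 12.919064841019397
ptr [-29.8 -37.3  72. ] fin [-71.7 -55.4  72. ]
```

```bash
cat >> h.py <<'E'
TH=-1.8115; M=np.array([[np.cos(TH),-np.sin(TH)],[np.sin(TH),np.cos(TH)]]); t=np.array([510.9,-115.8])
def rig(P): P=np.array(P);return np.r_[M.T@(P[:2]-t),P[2]]
def wld(P): P=np.array(P,float);return np.r_[M@P[:2]+t,P[2]]
np.set_printoptions(precision=1,suppress=True)
def st(target=None):
    s=telemetry.sense(); X=R.from_quat(s['tool_rot']).as_matrix()
    print("t",s['time_s'],"tcp rig",rig(s['ee_pos']),"world",s['ee_pos'],"F rig",M.T@s['wrist_force'][:2],s['wrist_force'][2],"grip %.3f"%s['grip_width'])
    print("tooly vs rig-x deg %.2f"%np.degrees(np.arctan2(X[1,1],X[0,1])-(TH+np.pi)), "z",X[:,2])
    if target is not None: print("need tool cm",X.T@(wld(target)-s['ee_pos'])/10)
E
python3 -c "
from h import *
st([57.7,125,245])
for n,p in(('panel',(437,198)),('car',(190,243)),('jar',(250,137))): print(n,top.plane(p,30),rig(top.plane(p,30)))
"
```

```text
t 0.1 tcp rig [-611.4 -453.3  244.6] world [216.5 586.  244.6] F rig [ 0.1 -0.2] 0.1174994781677475 grip 0.999
tooly vs rig-x deg -6.48 z [-0. -0. -1.]
need tool cm [-65. -60.   0.]
panel [ 563.1 -358.4   30. ] [223.2 108.5  30. ]
car [450.4 179.8  30. ] [-272.7 -129.2   30. ]
jar [687.5  55.7  30. ] [-208.7  130.6   30. ]
```

Emit:
drive_tool:
  series:
    - [0,0,0,-6.5,0]
    - [0,-2,0,0,0]
    - [0,-4,0,0,0]
    - [0,-4,0,0,0]

```text
time_s: 0.5
ee_pos: [192.3, 487.9, 244.4]
tool_rot: [0.12, 0.993, -0.001, -0.0]
wrist_force: [0.9, -0.2, 0.9]
grip_width: 0.331
```

```bash
python3 -c "
from h import *
st([57.7,125,245])
"
```

```text
t 0.5 tcp rig [-510.3 -453.3  244.4] world [192.3 487.9 244.4] F rig [0. 1.] 0.9308263672564301 grip 0.331
tooly vs rig-x deg 0.03 z [-0. -0. -1.]
need tool cm [-57.8 -56.8   0. ]
```

Emit:
drive_tool:
  series:
    - [-3.5,-3.5,0,0,0]
    - [-3.5,-3.5,0,0,0]
    - [-3.5,-3.5,0,0,0]
    - [-3.5,-3.5,0,0,0]
    - [-3.5,-3.5,0,0,0]
    - [-3.5,-3.5,0,0,0]
    - [-3.5,-3.5,0,0,0]
    - [-3.5,-3.5,0,0,0]

```text
time_s: 1.3
ee_pos: [398.5, 148.5, 245.3]
tool_rot: [0.12, 0.993, 0.0, 0.0]
wrist_force: [0.8, 0.5, 0.4]
grip_width: -0.002
```

Emit:
drive_tool:
  series:
    - [-3.5,-3.5,0,0,0]
    - [-3.5,-3.5,0,0,0]
    - [-3.5,-3.5,0,0,0]
    - [-3.5,-3.5,0,0,0]
    - [-3,-3,0,0,0]
    - [-2,-2,0,0,0]
    - [0,0,0,0,0]
    - [0,0,0,0,0]

```text
time_s: 2.1
ee_pos: [537.1, -79.5, 244.7]
tool_rot: [0.12, 0.993, -0.0, -0.001]
wrist_force: [0.4, 0.5, -0.0]
grip_width: 0.001
```

```bash
python3 -c "
from h import *
st([57.7,125,165])
for n in ('side','top'): cv2.imwrite(f'pics/{n}1.png',cv2.resize(viewer.grab_frame(n)[110:310,200:450,::-1],None,fx=3,fy=3,interpolation=2))
"
```

```text
t 2.1 tcp rig [-41.5  16.8 244.7] world [537.1 -79.5 244.7] F rig [-0.6  0.3] -0.04425109707401298 grip 0.001
tooly vs rig-x deg -0.05 z [-0. -0. -1.]
need tool cm [-10.8  -9.9   8. ]
```

View pics/side1.png

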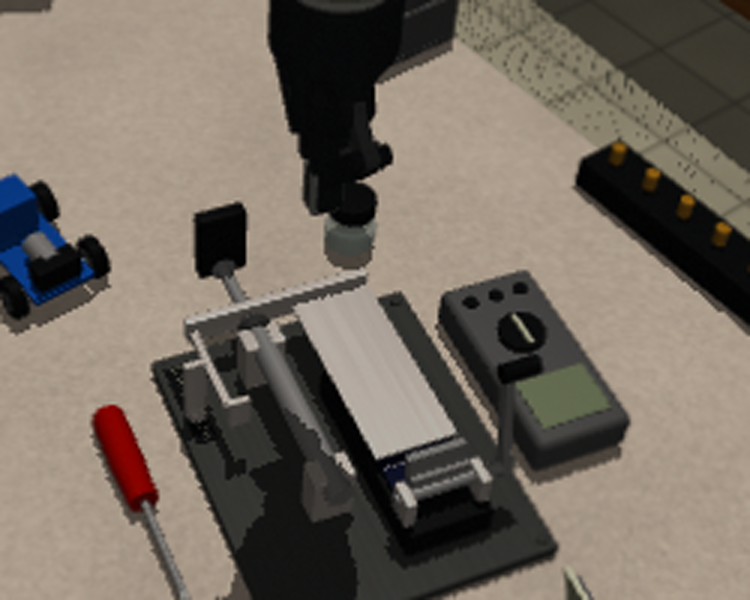

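The gripper is clear above the rig. Next I'll go over the lever tip and come down to just above it.

Emit:
drive_tool:
  series:
    - [-3.6,-3.3,0,0,0]
    - [-3.6,-3.3,0,0,0]
    - [-3.6,-3.3,0,0,0]
    - [0,0,2.5,0,0]
    - [0,0,2.5,0,0]
    - [0,0,2,0,0]
    - [0,0,0,0,0]
    - [0,0,0,0,0]

```text
time_s: 3.0
ee_pos: [618.9, -200.0, 175.9]
tool_rot: [0.119, 0.993, 0.0, 0.0]
wrist_force: [0.3, 0.1, 0.8]
grip_width: 0.005
```

```bash
python3 -c "
from h import *
st([57.7,125,165])
for n in ('side','top'): cv2.imwrite(f'pics/{n}2.png',cv2.resize(cv2.convertScaleAbs(viewer.grab_frame(n)[110:310,200:450,::-1],alpha=1.6),None,fx=3,fy=3,interpolation=2))
"
```

```text
t 3.0 tcp rig [ 56.  124.9 175.9] world [ 618.9 -200.   175.9] F rig [-0.1  0.3] 0.8166712590784413 grip 0.005
tooly vs rig-x deg 0.09 z [ 0.  0. -1.]
need tool cm [-0.  -0.2  1.1]
```

View pics/side2.png

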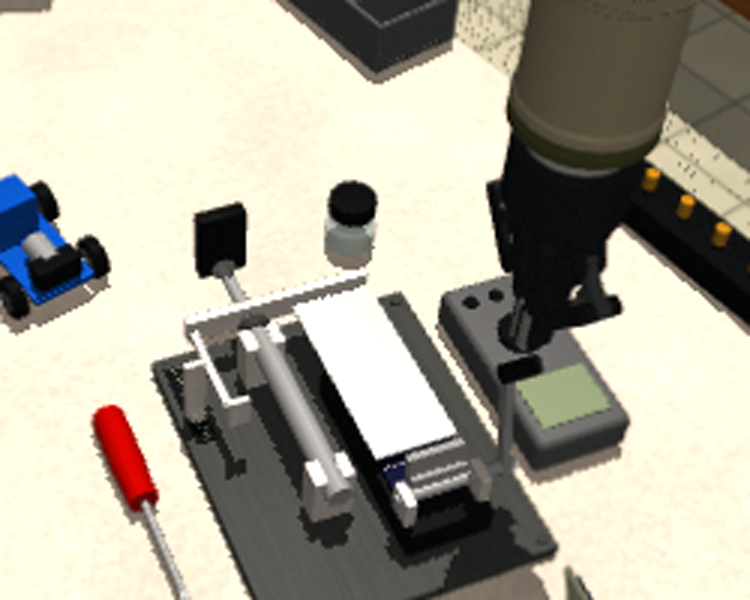

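The closed fingers are directly above the lever's grip at (520,370) in the crop. I'll push it down along its arc.

Emit:
drive_tool:
  series:
    - [0,0,1.5,0,0]
    - [0,0,0.8,0,0]
    - [0,0.6,0.3,0,0]
    - [0,0.8,0.3,0,0]

```text
time_s: 3.5
ee_pos: [623.6, -185.9, 149.1]
tool_rot: [0.119, 0.993, 0.002, 0.002]
wrist_force: [-4.4, 8.5, 20.8]
grip_width: 0.004
```

```bash
python3 -c "
from h import *
st([27,125,137])
"
```

```text
t 3.5 tcp rig [ 41.3 126.2 149.1] world [ 623.6 -185.9  149.1] F rig [-7.2 -6.3] 20.820512325959882 grip 0.004
tooly vs rig-x deg 0.07 z [ 0.  0. -1.]
need tool cm [0.1 1.4 1.2]
```

Emit:
drive_tool:
  series:
    - [0,0.8,0.2,0,0]
    - [0,0.8,0.4,0,0]
    - [0,0.7,0.6,0,0]

```text
time_s: 3.8
ee_pos: [628.9, -162.6, 135.3]
tool_rot: [0.119, 0.993, 0.002, 0.001]
wrist_force: [-0.3, 9.0, 10.8]
grip_width: -0.0
```

```bash
python3 -c "
from h import *
st([10,125,120])
for n in ('side',): cv2.imwrite(f'pics/{n}3.png',cv2.resize(cv2.convertScaleAbs(viewer.grab_frame(n)[110:310,200:450,::-1],alpha=1.6),None,fx=3,fy=3,interpolation=2))
"
```

```text
t 3.8 tcp rig [ 17.3 125.8 135.3] world [ 628.9 -162.6  135.3] F rig [-8.7 -2.5] 10.817742060880652 grip -0.000
tooly vs rig-x deg 0.13 z [ 0.  0. -1.]
need tool cm [0.1 0.7 1.5]
```

View pics/side3.png

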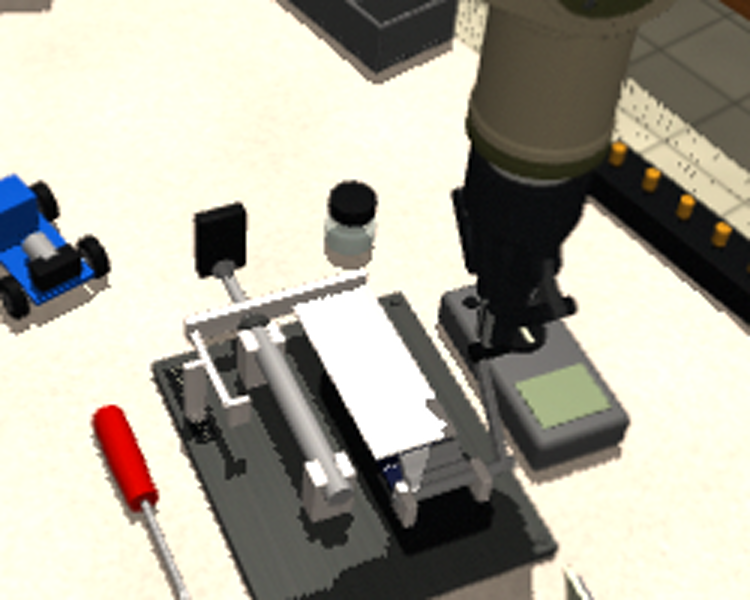

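Emit:
drive_tool:
  series:
    - [0,0.4,0.8,0,0]
    - [0,0.4,0.8,0,0]
    - [0,0.4,0.9,0,0]
    - [0,0.3,0.9,0,0]
    - [0,0.3,0.9,0,0]

```text
time_s: 4.35
ee_pos: [631.4, -147.7, 90.1]
tool_rot: [0.12, 0.993, -0.0, -0.0]
wrist_force: [0.4, -0.6, 1.1]
grip_width: -0.003
```

```bash
python3 -c "
from h import *
st([-4,125,75])
"
```

```text
t 4.35 tcp rig [  2.3 124.6  90.1] world [ 631.4 -147.7   90.1] F rig [0.5 0.5] 1.1307941891044249 grip -0.003
tooly vs rig-x deg -0.00 z [-0. -0. -1.]
need tool cm [-0.   0.6  1.5]
```

Emit:
drive_tool:
  series:
    - [0,0.2,0.5,0,0]
    - [0,0.1,0.5,0,0]
    - [0,0.1,0.4,0,0]
    - [0,0,0.2,0,0]
    - [0,0,0,0,0]

```text
time_s: 4.85
ee_pos: [632.7, -143.9, 75.3]
tool_rot: [0.12, 0.993, 0.0, 0.0]
wrist_force: [0.1, -1.1, 0.3]
grip_width: 0.002
```

```bash
python3 -c "
from h import *
st([-4,125,75])
"
```

```text
t 4.85 tcp rig [ -1.8 125.   75.3] world [ 632.7 -143.9   75.3] F rig [1.  0.4] 0.28431944198356446 grip 0.002
tooly vs rig-x deg 0.01 z [ 0.  0. -1.]
need tool cm [-0.   0.2  0. ]
```

```bash
python3 -c "
from h import *
for n in ('side','top'): cv2.imwrite(f'pics/{n}4.png',cv2.resize(cv2.convertScaleAbs(viewer.grab_frame(n)[110:310,200:450,::-1],alpha=1.6),None,fx=3,fy=3,interpolation=2))
"
```

```text
(no output)
```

View pics/side4.png

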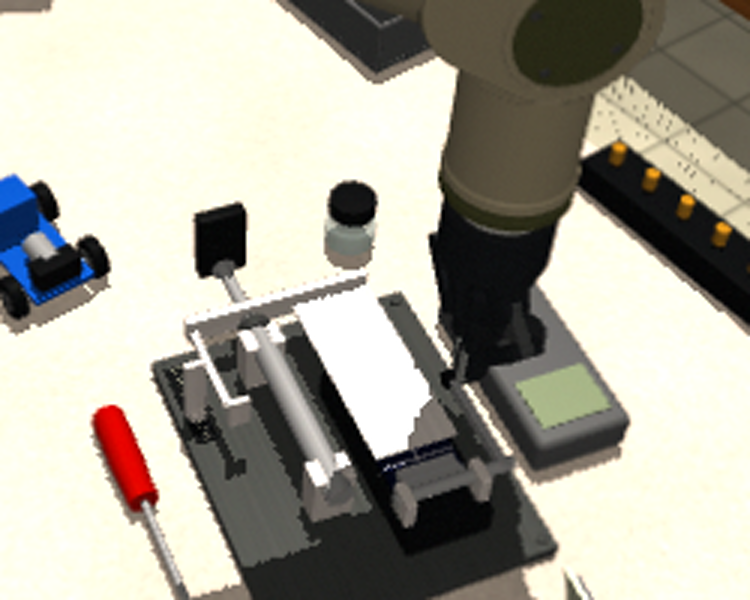

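Emit:
drive_tool:
  series:
    - [0,0,0.2,0,0]
    - [0,0,0.1,0,0]
    - [0,0,0,0,0]

```text
time_s: 5.25
ee_pos: [633.2, -144.0, 74.1]
tool_rot: [0.12, 0.993, 0.0, 0.001]
wrist_force: [-5.2, 1.9, 14.7]
grip_width: 0.003
```

The wrist force rises sharply to 14.7 N at TCP z = 74 mm, which fits the end stop. I'll lift off straight up and check the lever.

Emit:
drive_tool:
  series:
    - [0,0,-1,0,0]
    - [0,0,-4,0,2]
    - [0,0,-4,0,5]
    - [0,3.5,-4,0,5]
    - [3,3.5,0,0,5]
    - [3,3.5,0,0,5]
    - [3,3.5,0,0,5]

```text
time_s: 5.95
ee_pos: [577.3, 13.0, 200.2]
tool_rot: [0.12, 0.993, 0.0, 0.0]
wrist_force: [1.3, 1.0, 0.1]
grip_width: 0.584
```

```bash
python3 -c "
from h import *
st([-176,0,200])
for n in ('side','top'): cv2.imwrite(f'pics/{n}5.png',cv2.resize(cv2.convertScaleAbs(viewer.grab_frame(n)[110:310,200:450,::-1],alpha=1.6),None,fx=3,fy=3,interpolation=2))
"
```

```text
t 5.95 tcp rig [-140.9   33.8  200.2] world [577.3  13.  200.2] F rig [-1.3  1.1] 0.12561835901295343 grip 0.584
tooly vs rig-x deg 0.01 z [ 0.  0. -1.]
need tool cm [3.4 3.5 0. ]
```

View pics/side5.png

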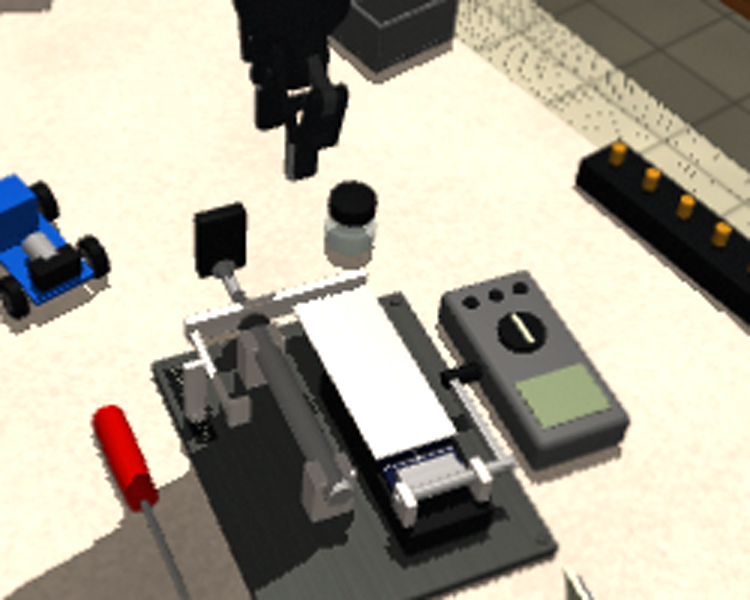

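View pics/top5.png

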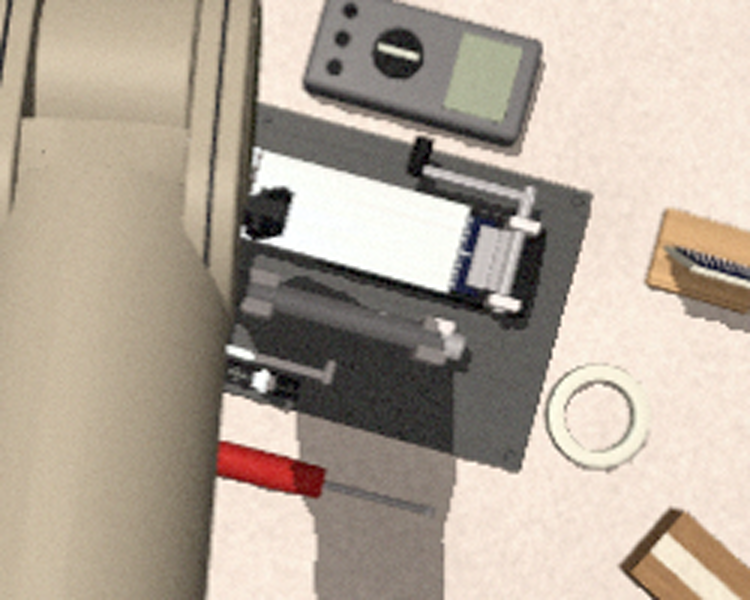

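```bash
python3 -c "
from h import *
a=lambda x,y:(np.array([x,y])+.5)/3-.5+[200,110]
P,e=tri(a(421,157),a(461,375)); print('tip',rig(P),e)
print(rig(top.plane(a(332,368),72)),rig(top.plane(a(263,377),72)))
for n,Q in(('tip shut',(-4,125,54)),('hinge',(78,125,54)),('handle top',(-176,0,106)),('ptr',(-27,-42,72)),('fin',(-69,-60,72))): print(n,(top.proj(wld(Q))-[200,110])*3,(side.proj(wld(Q))-[200,110])*3)
"
```

```text
tip [ -4.5 123.7  56.4] 0.2115519308212295
[-27.  -38.3  72. ] [-71.6 -56.9  72. ]
tip shut [420.7 155.2] [461.7 376.1]
hinge [531.5 185.3] [515.4 461.7]
handle top [134.9 253.3] [219.7 213. ]
ptr [329.6 372.2] [238.3 401.5]
fin [264.4 381.2] [193.8 365.2]
```

Emit:
drive_tool:
  series:
    - [1.7,1.8,0,0,5]
    - [1.7,1.7,0,0,5]
    - [0,0,2.5,0,5]
    - [0,0,2.5,0,5]
    - [0,0,0,0,5]
    - [0,0,0,0,5]

```text
time_s: 6.65
ee_pos: [553.6, 53.2, 150.5]
tool_rot: [0.12, 0.993, -0.0, -0.0]
wrist_force: [-0.2, -0.4, -0.2]
grip_width: 0.586
```

```bash
python3 -c "
from h import *
st([-176,0,86])
for n in ('side','top'): cv2.imwrite(f'pics/{n}6.png',cv2.resize(cv2.convertScaleAbs(viewer.grab_frame(n)[110:310,200:450,::-1],alpha=1.6),None,fx=3,fy=3,interpolation=2))
"
```

```text
t 6.65 tcp rig [-174.3    1.2  150.5] world [553.6  53.2 150.5] F rig [ 0.4 -0.1] -0.16386883193912827 grip 0.586
tooly vs rig-x deg -0.02 z [-0. -0. -1.]
need tool cm [0.1 0.2 6.5]
```

View pics/side6.png

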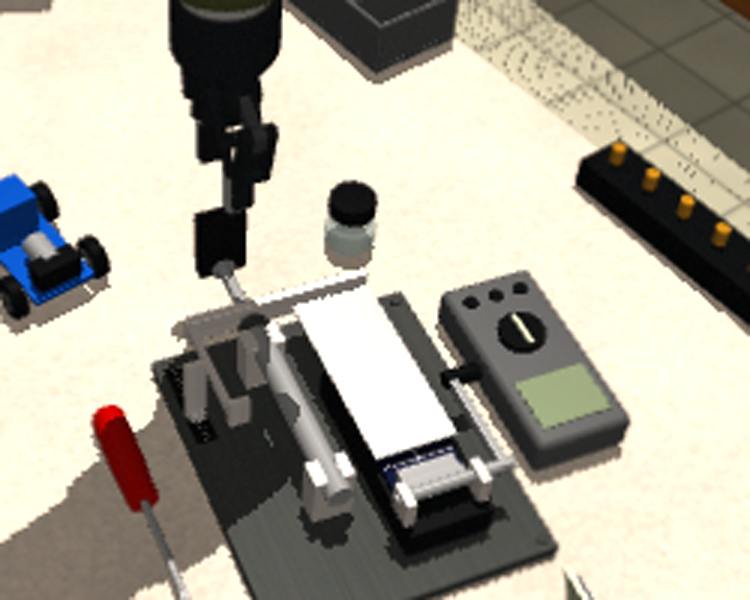

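The lever tip triangulates to rig (-4.5, 124, 56) against (-4, 125, 54) when shut, so it is down. The jaws straddle the handle top at (220,213). Descending to the grasp.

Emit:
drive_tool:
  series:
    - [0.1,0.2,1.5,0,5]
    - [0,0,1.5,0,5]
    - [0,0,1.5,0,5]
    - [0,0,1.5,0,5]
    - [0,0,0.5,0,5]
    - [0,0,0,0,5]
  newtons: 60

```text
time_s: 7.35
ee_pos: [552.3, 55.7, 83.8]
tool_rot: [0.12, 0.993, -0.0, -0.001]
wrist_force: [-0.7, -0.3, -0.1]
grip_width: 0.588
```

```bash
python3 -c "
from h import *
st([-176,0,86])
for n in ('side','top'): cv2.imwrite(f'pics/{n}7.png',cv2.resize(cv2.convertScaleAbs(viewer.grab_frame(n)[110:310,200:450,::-1],alpha=1.6),None,fx=3,fy=3,interpolation=2))
"
```

```text
t 7.35 tcp rig [-176.4   -0.6   83.8] world [552.3  55.7  83.8] F rig [ 0.5 -0.6] -0.052453736350920904 grip 0.588
tooly vs rig-x deg 0.01 z [-0. -0. -1.]
need tool cm [-0.1 -0.  -0.2]
```

View pics/side7.png

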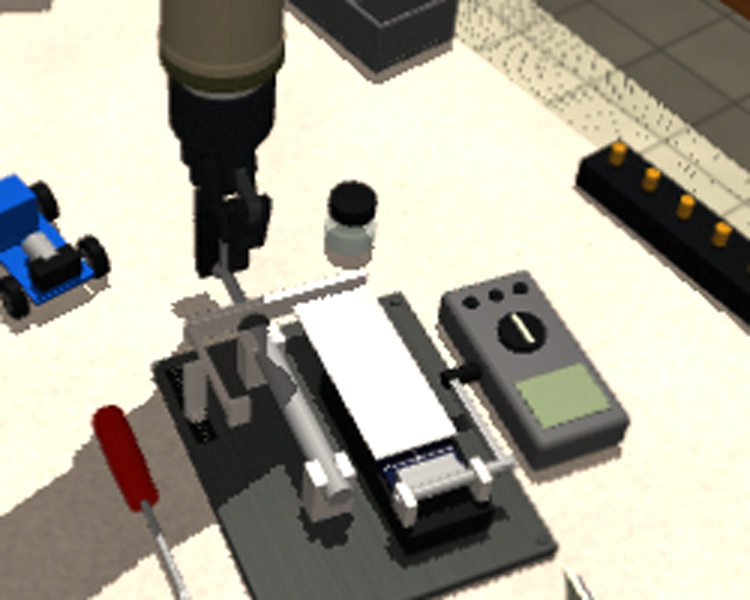

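View pics/top7.png

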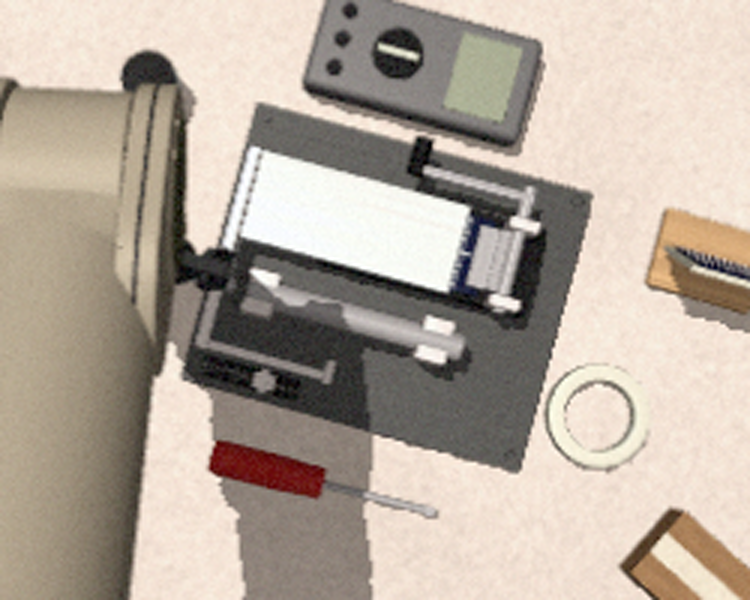

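The gripper is around the handle, and the pointer (332,368) and fin (263,378) are both visible from the top. Closing.

Emit:
drive_tool:
  series:
    - [0,0,0,0,0]
    - [0,0,0,0,0]
    - [0,0,0,0,0]
    - [0,0,0,0,0]
    - [0,0,0,0,0]
    - [0,0,0,0,0]
  newtons: 70

```text
time_s: 8.05
ee_pos: [553.6, 57.5, 85.7]
tool_rot: [0.119, 0.993, 0.001, 0.001]
wrist_force: [0.7, 4.8, 2.3]
grip_width: 0.154
```

```bash
python3 -c "
from h import *
st([-176,0,86])
im=viewer.grab_frame('top'); cv2.imwrite('pics/top8.png',cv2.resize(cv2.convertScaleAbs(im[210:260,250:330,::-1],alpha=2),None,fx=9,fy=9,interpolation=2))
im=viewer.grab_frame('side'); cv2.imwrite('pics/side8.png',cv2.resize(cv2.convertScaleAbs(im[200:270,240:320,::-1],alpha=2),None,fx=8,fy=8,interpolation=2))
"
```

```text
t 8.05 tcp rig [-178.5    0.2   85.7] world [553.6  57.5  85.7] F rig [-4.9 -0.5] 2.275560304906126 grip 0.154
tooly vs rig-x deg 0.09 z [ 0.  0. -1.]
need tool cm [ 0.  -0.3 -0. ]
```

View pics/top8.png

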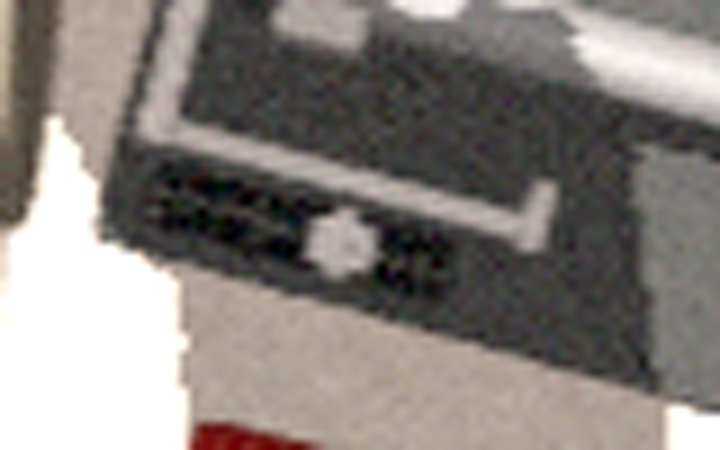

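View pics/side8.png

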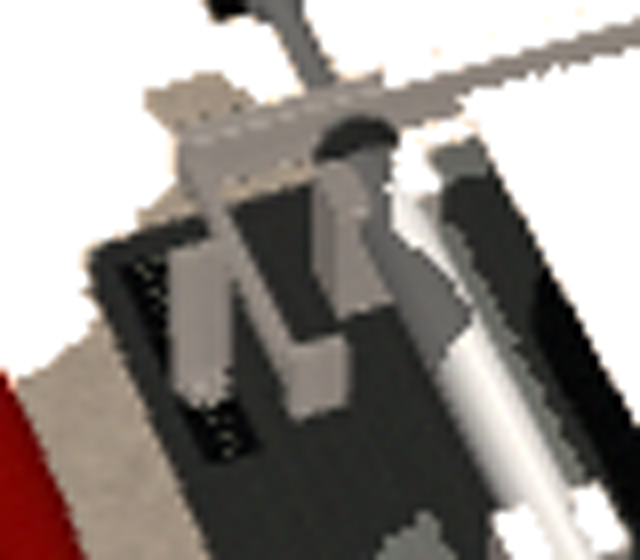

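```bash
cat >> h.py <<'E'
def c8(x,y): return (np.array([x,y])+.5)/9-.5+[250,210]
E
python3 -c "
from h import *
p=rig(top.plane(c8(538,215),72)); f=rig(top.plane(c8(342,244),72)); print(p,f,p-f, 'cam',rig(top.o))
c=lambda x,y:(np.array([x,y])+.5)/8-.5+[240,200]
p=rig(side.plane(c(318,347),72)); f=rig(side.plane(c(203,254),72)); print(p,f,p-f)
"
```

```text
[-28.4 -41.   72. ] [-70.4 -59.5  72. ] [42.  18.5  0. ] cam [ -62.2  -64.2 1071.3]
[-29.3 -41.4  72. ] [-69.8 -58.9  72. ] [40.5 17.6  0. ]
```

Emit:
drive_tool:
  series:
    - [0,0.5,0,0,0]
    - [0,0.7,0,0,0]
    - [0,0.7,0,0,0]
    - [0,0.7,0,0,0]
    - [0,0.7,0,0,0]
    - [0,0.5,0,0,0]
    - [0,0.2,0,0,0]
    - [0,0,0,0,0]

```text
time_s: 8.95
ee_pos: [562.4, 93.1, 85.6]
tool_rot: [0.121, 0.993, -0.001, -0.0]
wrist_force: [-5.2, -5.6, 10.0]
grip_width: 0.155
```

```bash
python3 -c "
from h import *
st()
im=viewer.grab_frame('top'); cv2.imwrite('pics/top9.png',cv2.resize(cv2.convertScaleAbs(im[210:260,250:330,::-1],alpha=2),None,fx=9,fy=9,interpolation=2))
im=viewer.grab_frame('side'); cv2.imwrite('pics/side9.png',cv2.resize(cv2.convertScaleAbs(im[110:310,200:450,::-1],alpha=1.6),None,fx=3,fy=3,interpolation=2))
"
```

```text
t 8.95 tcp rig [-215.1    0.2   85.6] world [562.4  93.1  85.6] F rig [ 6.7 -3.8] 9.958265182809532 grip 0.155
tooly vs rig-x deg -0.05 z [-0. -0. -1.]
```

View pics/top9.png

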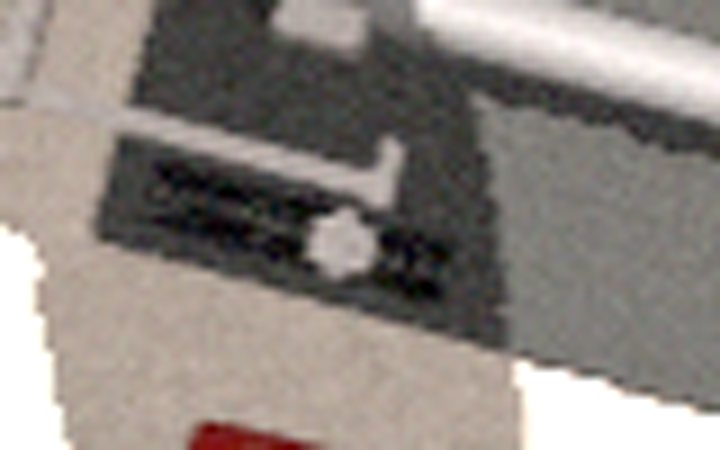

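View pics/side9.png

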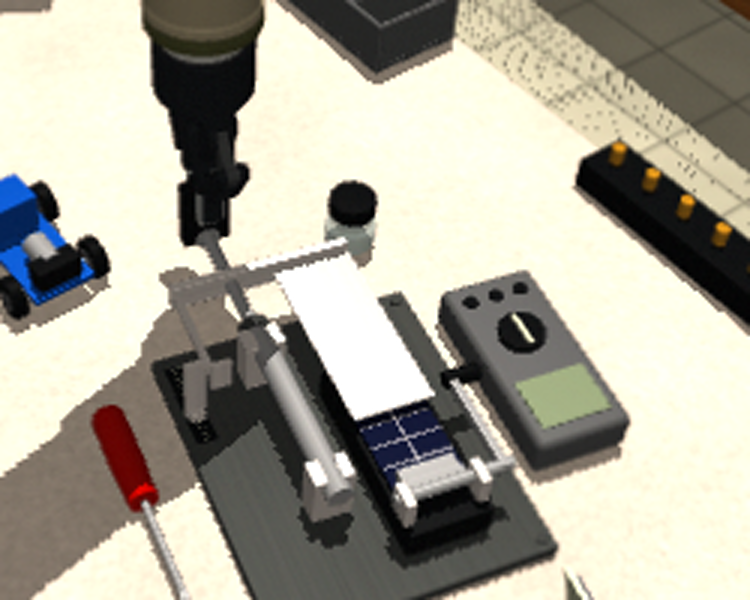

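```bash
python3 - <<'E'
from h import *
p=rig(top.plane(c8(391,173),72)); f=rig(top.plane(c8(342,244),72)); print(p,f,p-f)
E
```

```text
[-63.8 -40.6  72. ] [-70.4 -59.5  72. ] [ 6.6 18.9  0. ]
```

Emit:
drive_tool:
  series:
    - [0,0.2,-0.1,0,0]
    - [0,0.2,0,0,0]
    - [0,0.15,0,0,0]
    - [0,0,0,0,0]
    - [0,0,0,0,0]

```text
time_s: 9.55
ee_pos: [563.5, 97.5, 85.7]
tool_rot: [0.121, 0.993, -0.001, -0.0]
wrist_force: [-1.5, -8.7, -0.9]
grip_width: 0.153
```

```bash
python3 -c "
from h import *
st()
im=np.mean([viewer.grab_frame('top').astype(float) for _ in range(6)],0); np.save('top10.npy',im)
o=cv2.resize(np.clip(im[222:247,275:305,::-1]*2,0,255).astype(np.uint8),None,fx=24,fy=24,interpolation=cv2.INTER_CUBIC); cv2.imwrite('pics/top10.png',o)
im=np.mean([viewer.grab_frame('side').astype(float) for _ in range(4)],0)
o=cv2.resize(np.clip(im[210:260,240:300,::-1]*2,0,255).astype(np.uint8),None,fx=12,fy=12,interpolation=cv2.INTER_CUBIC); cv2.imwrite('pics/side10.png',o)
st()
"
```

```text
t 9.55 tcp rig [-219.7    0.2   85.7] world [563.5  97.5  85.7] F rig [8.8 0.6] -0.8773614933554443 grip 0.153
tooly vs rig-x deg -0.10 z [-0. -0. -1.]
t 10.05 tcp rig [-219.6    0.2   85.7] world [563.5  97.4  85.7] F rig [7.  0.5] -1.1892425427539126 grip 0.151
tooly vs rig-x deg -0.10 z [-0. -0. -1.]
```

View pics/top10.png

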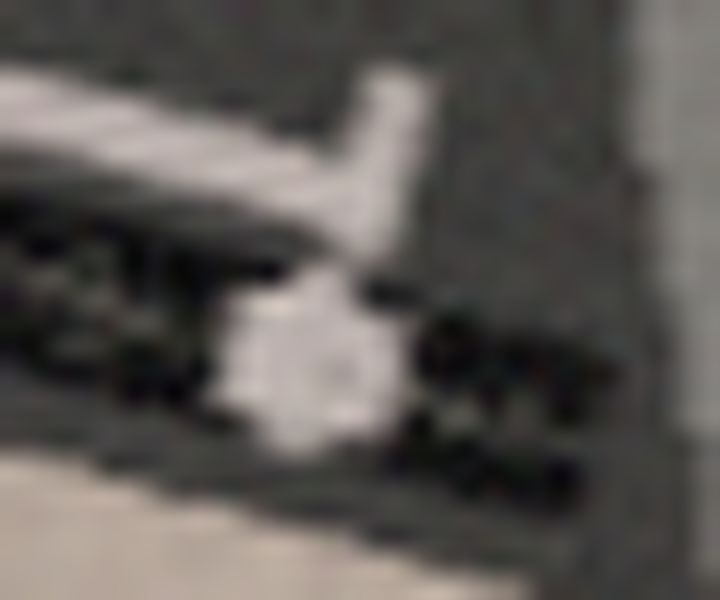

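View pics/side10.png

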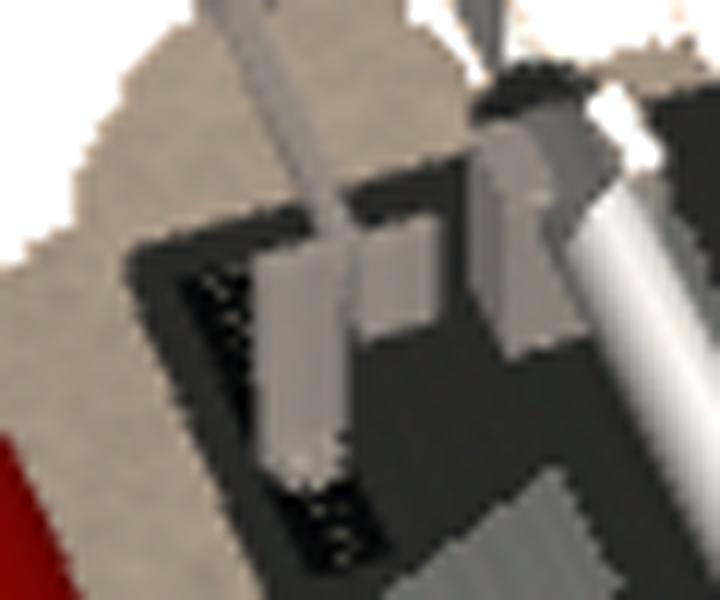

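```bash
python3 - <<'E'
from h import *
im=np.load('top10.npy').mean(2).astype(np.float32)
xs=np.arange(-95,-45,.25); ys=np.arange(-30,-75,-.25)
mp=np.array([[top.proj(wld([x,y,72])) for x in xs] for y in ys],np.float32)
p=cv2.remap(im,mp[...,0],mp[...,1],cv2.INTER_CUBIC)
cv2.imwrite('pics/rect.png',cv2.resize(np.clip(p*2,0,255).astype(np.uint8),None,fx=3.5,fy=3.5))
for y in range(-33,-72,-1):
    r=p[np.argmin(abs(ys-y))]; m=r>72
    s=np.flatnonzero(np.diff(m.astype(int))); print(y,xs[s])
E
```

```text
-33 []
-34 [-71.  -68.2]
-35 [-71.8 -67.8]
-36 [-71.5 -67.5]
-37 [-71.2 -67.8]
-38 [-71.2 -68. ]
-39 [-71.8 -67.8]
-40 [-72.  -67.5]
-41 [-72.  -67.8]
-42 [-93.2 -90.2 -84.  -80.8 -76.8 -76.2 -73.  -67.8]
-43 [-67.5]
-44 [-67.2]
-45 [-67.2]
-46 [-67.2]
-47 [-94.  -82.2 -79.8 -67.5]
-48 [-72.  -67.8]
-49 [-69.8 -69. ]
-50 []
-51 []
-52 [-72.8 -70. ]
-53 [-73.5 -69.5]
-54 [-74.5 -68.5]
-55 [-76.8 -64.8]
-56 [-77.5 -64.2]
-57 [-77.2 -63.8]
-58 [-77.  -63.5]
-59 [-77.5 -63.2]
-60 [-77.8 -63.5]
-61 [-77.5 -63.8]
-62 [-77.2 -63.8]
-63 [-77.2 -64.2]
-64 [-77.  -65.5]
-65 [-73.8 -67.8]
-66 [-72.5 -68.8]
-67 []
-68 []
-69 []
-70 []
-71 []
```

View pics/rect.png

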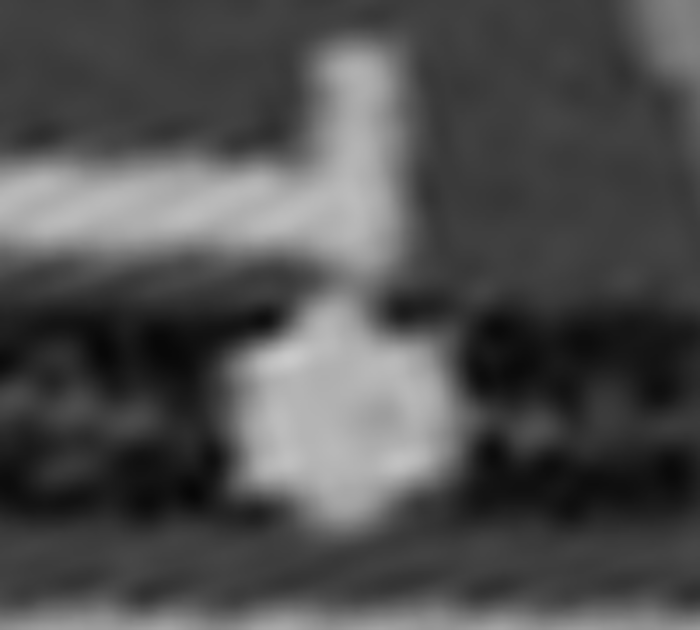

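The rectified patch puts the pointer at about -69.8 and the fin at about -71.0, so it needs roughly 1.2 mm more.

Emit:
drive_tool:
  series:
    - [0,0.13,0,0,0]
    - [0,0,0,0,0]
    - [0,0,0,0,0]
    - [0,0,0,0,0]

```text
time_s: 10.45
ee_pos: [563.8, 98.6, 85.7]
tool_rot: [0.121, 0.993, -0.002, -0.0]
wrist_force: [-2.0, -7.4, 0.4]
grip_width: 0.158
```

```bash
cat > m.py <<'E'
from h import *
st()
im=np.mean([viewer.grab_frame('top').astype(float) for _ in range(8)],0).mean(2).astype(np.float32)
xs=np.arange(-95,-45,.1); ys=np.arange(-30,-75,-.25)
mp=np.array([[top.proj(wld([x,y,72])) for x in xs] for y in ys],np.float32)
p=cv2.remap(im,mp[...,0],mp[...,1],cv2.INTER_LINEAR)
def mid(a,b,th=72):
    r=p[(ys<=a)&(ys>=b)].mean(0); w=(xs>-82)&(xs<-60); s=xs[w][r[w]>(r[w].max()+np.median(p[:, -60:]))/2]; return s.min(),s.max(),(s.min()+s.max())/2
print("ptr",mid(-35,-40),"fin up",mid(-52,-53.5),"fin low",mid(-65.5,-67),"foot",mid(-57,-63))
st()
E
python3 m.py
```

```text
t 10.45 tcp rig [-220.9    0.2   85.7] world [563.8  98.6  85.7] F rig [ 7.7 -0.1] 0.36578308443112384 grip 0.158
tooly vs rig-x deg -0.10 z [-0. -0. -1.]
ptr (np.float64(-73.70000000000121), np.float64(-67.90000000000154), np.float64(-70.80000000000138)) fin up (np.float64(-73.8000000000012), np.float64(-68.5000000000015), np.float64(-71.15000000000136)) fin low (np.float64(-73.60000000000122), np.float64(-67.50000000000156), np.float64(-70.55000000000139)) foot (np.float64(-77.70000000000098), np.float64(-63.00000000000182), np.float64(-70.3500000000014))
t 10.85 tcp rig [-220.8    0.2   85.7] world [563.8  98.6  85.7] F rig [7.4 0.1] -0.14446622324858424 grip 0.153
tooly vs rig-x deg -0.11 z [-0. -0. -1.]
```

Pointer -70.8 and fin about -70.85, so they are lined up. One more hold and a final look.

Emit:
drive_tool:
  series:
    - [0,0,0,0,0]
    - [0,0,0,0,0]
    - [0,0,0,0,0]
    - [0,0,0,0,0]
    - [0,0,0,0,0]

```text
time_s: 11.35
ee_pos: [563.8, 98.6, 85.7]
tool_rot: [0.121, 0.993, -0.002, -0.0]
wrist_force: [-1.7, -7.8, -0.1]
grip_width: 0.149
```

```bash
python3 m.py; python3 -c "
from h import *
a=viewer.grab_frame('side')[110:310,200:450,::-1];b=viewer.grab_frame('top')[110:310,200:450,::-1]
cv2.imwrite('pics/fin.png',cv2.resize(cv2.convertScaleAbs(np.hstack([a,b]),alpha=1.6),None,fx=1.6,fy=1.6,interpolation=2))"
```

```text
t 11.35 tcp rig [-220.8    0.2   85.7] world [563.8  98.6  85.7] F rig [8.  0.2] -0.0672300579856937 grip 0.149
tooly vs rig-x deg -0.10 z [-0. -0. -1.]
ptr (np.float64(-73.70000000000121), np.float64(-68.00000000000153), np.float64(-70.85000000000137)) fin up (np.float64(-73.9000000000012), np.float64(-68.6000000000015), np.float64(-71.25000000000135)) fin low (np.float64(-73.60000000000122), np.float64(-67.50000000000156), np.float64(-70.55000000000139)) foot (np.float64(-77.70000000000098), np.float64(-63.00000000000182), np.float64(-70.3500000000014))
t 11.75 tcp rig [-220.8    0.2   85.7] world [563.7  98.6  85.7] F rig [7.6 0.8] 0.3758838576908984 grip 0.154
tooly vs rig-x deg -0.11 z [-0. -0. -1.]
```

View pics/fin.png

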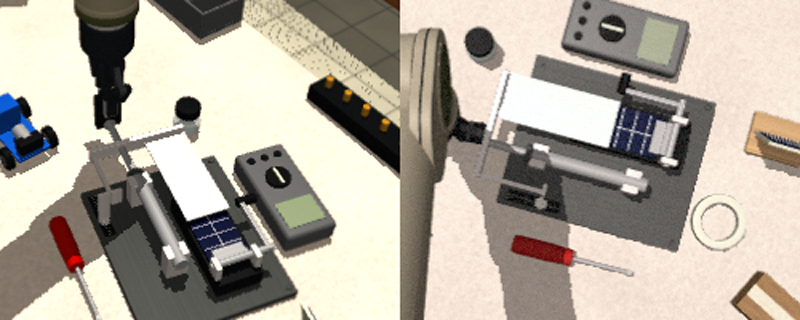

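The lever is down at (245,198), the pointer is beside the fin at (542,190), and the bystanders in view have not moved. Handing in.

```bash
python3 -c "
from station import arm
print(arm.sign_off())"
```

```text
the job is handed in; nothing more can be done
None
```

I shut the clamp lever first, then pulled the rod out to the mark. I handed in at about 11.9 s with the gripper still holding the handle.

- **Lever:** I pushed it down until the force rose to about 15 N at its stop. After lifting off, its tip measured rig (-4.5, 124, 56) mm against (-4, 125, 54) when shut. The 2 mm height difference is within the camera calibration.
- **Rod:** I gripped the handle at 70 N and pulled it out about 42 mm. In the last check the pointer was at rig x = -70.85 mm. The fin averaged -70.9 mm (-71.25 and -70.55 at its two ends), so they line up to within about 0.5 mm.
- **Foot check:** the fin's foot read -70.35 mm, a slight disagreement that comes mostly from it sitting lower in the view.
- **Holding:** the arm was still, holding about 8 N against the spring.
- **Forces:** while I pushed the lever down, the push through the fingertips reached about 21 N.
- **Bystanders:** the ones in the last pictures had not moved.

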